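# Shut the sample drawer and hold the start key pair

### The job

Start the analyser without picking anything up: with the fingers, push its blue sample drawer fully home, then press the two green start keys together, one fingertip on each, keep both fully down for at least two seconds, and let them spring back up. Do not press the small red stop key between them or the yellow eject keys, and leave the bottles, the jar and the tube rack where they stand.

Things in the scene. Friction and masses are not known exactly. Their poses are not given: they have to be found in the camera images.
- analyser: low white bench instrument, fixed, 180 (x) by 350 (y) by 70 mm high, flat grey-topped decks left and right and a blue strip between them; along the back of the strip a white display hood, 28 (x) by 100 (y) mm, rises 22 mm above the decks. Origin: centre of its underside, on the work surface. Its x axis points from its front (drawer side, towards the robot) to its back, y to its left seen from the robot, z up.
- drawer_front (a point): centre of the flat outer face of the blue drawer front, which is an upright panel 96 mm wide, 52 mm high (from 8 to 60 mm above the work surface) and 12 mm thick, in the middle of the analyser's front. The point is 34 mm above the work surface and moves with the drawer; its axes are those of the analyser, so its +x is the direction to push. With the drawer home the point is 102 mm in front of the analyser's centre (the panel then still stands 12 mm proud of the housing).
- drawer (a joint): how far the drawer is out, in m: 0 is fully home against its stop, 0.07 is fully out. It slides with a steady friction of about 2 N and stays where it is left.
- start_pod: black key pod, 46 (x) by 106 (y) by 10 mm high, fixed flat on the left or the right deck of the analyser at a varying angle. It carries the two green keys and the red key in a row along its y axis. Origin: centre of its underside, 70 mm above the work surface.
- green_a_top (a point): centre of the flat top of the first green start key, 24 mm square, 30 mm from the pod's centre along its +y, 90 mm above the work surface when up, 10 mm above the pod's top. Goes straight down 6 mm on a spring (about 1.2 N to start, 4 N fully down, each key).
- green_b_top (a point): the same for the second green key, 30 mm from the pod's centre along its -y, so that the two centres are 60 mm apart with 36 mm clear between the keys.
- green_a (a joint): travel of the first green key, in m: 0 is up, 0.006 is fully down.
- green_b (a joint): travel of the second green key, in m: 0 is up, 0.006 is fully down.
- red_stop (a joint): travel of the small round red stop key, 16 mm across, midway between the green keys, its top 86 mm above the work surface; 0 is up, 0.004 fully down. Not to be pressed.
- eject_pod: black key pod of the same size on the other deck, with two yellow 24 mm square keys 30 mm to either side of its centre along its y axis. Origin: centre of its underside, 70 mm above the work surface. To be left alone.
- yellow_a (a joint): travel of the yellow key at the eject pod's +y end; 0 is up, 0.006 fully down. Not to be pressed.
- yellow_b (a joint): travel of the yellow key at the eject pod's -y end; 0 is up, 0.006 fully down. Not to be pressed.
- bottle_yellow: loose white bottle with a yellow cap, 44 mm across, 100 mm high, standing on the work surface in front of the analyser's left deck. Origin: centre of its underside.
- bottle_green: loose white bottle with a green cap, 44 mm across, 90 mm high, standing on the work surface in front of the analyser's right deck. Origin: centre of its underside.
- jar: loose clear specimen jar with a red lid, 36 mm across, 38 mm high, standing on the blue strip of the analyser's top. Origin: centre of its underside.
- tube_rack: loose white rack, 40 (x) by 130 (y) by 72 mm high with its capped tubes, standing on the work surface behind the analyser. Origin: centre of its underside.
Things that resemble listed ones, but are neither listed nor needed, are in the scene too. There is more than one size of the tube_rack; the one meant has the size given above.

How it is judged:
By the outcome, as a careful person would: the job done as asked, in the order asked, and still so for the second after the job is handed in, with the robot touching nothing.
It also fails if it takes over 51 s, if anything falls off the work surface, if the arm or the gripper's body presses on something with over 40 N, if the wrist force passes 120 N, or if a joint passes its speed limit or range.

### The arm

A 6-joint arm with a two-finger parallel gripper is mounted at the origin on the work surface. World frame = base frame: x ahead of the robot, y to its left, z up, the work surface at z = 0. Lengths are in mm, angles in rad, forces in N, time in s.
With the tool pointing down it reaches from about 300 to 875 mm from the base axis. Payload 6.4 kg.
Tool frame: the origin (TCP) lies midway between the tips of the shut fingers; the grasp point (between the pads) lies 19 mm behind it (ctrl.grip_depth is the distance from the TCP to the grasp point, in mm); z points along the fingers, y is the direction in which the jaws open and shut (so a half turn about z gives the same grasp; the last joint's range is limited). The gripper opens to 85 mm and grips with 20 to 120 N. Pads are 22 mm wide; open, the fingers measure 114 mm over their backs; the gripper's body (76 mm by 85 mm) begins 54 mm behind the grasp point. The pads swing forward as they close: fully open they stand 13 mm farther back than shut.
Start: joints at [1.101, 0.181, 1.607, -0, 1.354, -0.206], TCP at [149.919, 555.126, 231.288] pointing down, gripper open.
Joint ranges: [-2.99, 2.99], [-0.89, 2.07], [0.3, 2.58], [-1.14, 4.28], [0, 2.63], [-3.12, 3.12]. Speed limits (rad/s): [2.57, 2.57, 3.01, 3.14, 3.14, 3.14].

### API

Orientations are given as [roll, pitch, yaw] about the fixed x, y, z axes, in that order (R = Rz(yaw) Ry(pitch) Rx(roll)).
In Python, from workcell import ctrl gives the robot as it stands.
- The arm moves only by the shell command python3 -m pendant 'ROWS' [FORCE]. ROWS is a JSON object of lists of equal length, an entry for each row: "dp": the shift along the tool's x, y, z scaled (see below), a list of three; "rot": the turn, a rotation vector about the tool's x, y, z scaled (see below), a list of three; "claw": the opening, from -1 (shut) to 1 (fully open), so that 0 is half open. In form: {"dp": [[dx, dy, dz], ...], "rot": [[ax, ay, az], ...], "claw": [claw, ...]}. A call has 1 to 5 rows; each row shifts and turns the commanded pose from where the row before left it, along the tool's axes as they then stand; what a row does not reach is not made up. The controller multiplies each number of a shift by 0.05 m and each number of a turn by 0.08 rad. A row lasts 1/10 s, in which the tool goes at most 50 mm and 8.59 degrees, less where a joint would pass 70% of its speed; a pose out of reach is approached as far as the arm can. A call with a number of a shift or a turn outside -1 to 1 is refused whole. A call with a gripper value outside its range is refused whole. The fingers move at their own pace and stop on an object; FORCE is the grip in N (left out, the last holds). Time passes only in rows, so rows that do not move let the fingers close. It gives the time, the measured TCP pose, the force and the opening at its end, in the units of the state.
- ctrl.get_state(): the state, without advancing time (a new reading comes with each control period).
- ctrl.snapshot(name): name is "scene" or "top"; returns the picture (420x560x3 uint8, red, green, blue); there is no depth.
- ctrl.calibration(name): a dict with "K" (3x3 intrinsics, pixels), "extrinsics" (4x4, takes a point from camera to world coordinates). Camera axes: x right, y down, z forward; pixel columns grow to the right and rows downward; lengths in mm; the calibration is good to about 2 mm. A picture is of the moment at which its call begins. calibration takes no time and is no camera call.
- ctrl.job_done(): hands the job in, once; it reports no verdict.
Trained networks look in the newest picture that a camera, given by its name, has taken for a name from the list of things; names that differ only in an ending like _2 or _b are one class to them, and where a whole thing is asked for, a point or a joint stands for the part that bears it (a point fixed in the world has none). Each returns a list of dicts, best first, with "p" (0 to 1); they miss things now and then, are a little off and sometimes report something else, mostly with a low value. They report only what shows in the picture. A call takes as long as a camera call. They do not tell look-alikes from the thing itself.
- ctrl.outline_of(camera, name): "mask" (420x560 bool, what is visible of it) and "centre" ([row, column] as shares, 0 to 1, of the picture: columns of its width, rows of its height, amid what is visible of it).
- ctrl.spot_point(camera, name): "centre" ([row, column] as shares, 0 to 1, of the picture: columns of its width, rows of its height: a listed point, or the origin of a listed thing).
The state is a dict: "time": time; "q": joint angles; "dq": joint speeds; "tau": joint torques, N m; "ee_pos": TCP position; "ee_rot": TCP orientation; "wrist_force": force on the tool from outside, world axes, zero at the start; "torque": the same for the moment, N m; "finger_gap": opening from 0.0 (shut) to 1.0 (fully open).
Only numpy, scipy, OpenCV 4.12 (cv2) and the standard library are available. Lean on these libraries where they do the work, as an engineer would, in place of code of your own. Each camera call takes 0.05 s, during which the arm holds its last target. There are 200 camera calls.

## Working session

There is one attempt and no reset: what is moved stays moved. The work goes in short steps, Python scripts to look and compute and a shell command to move; the robot and the scene stay as the last step left them, time stands still between calls to the robot, and variables do not carry over. Pictures are saved under pics/ and viewed, about 8 in all and at most 12, crops included, and the job is handed in when it is done.

```bash
mkdir -p pics; cat > h.py <<'E'
import numpy as np, cv2
from workcell import ctrl
def ray(cam,rc):
    c=ctrl.calibration(cam);K=np.array(c["K"]);T=np.array(c["extrinsics"])
    u=rc[1]*560;v=rc[0]*420
    d=T[:3,:3]@np.linalg.solve(K,[u,v,1]);return T[:3,3],d
def at(cam,rc,z):
    o,d=ray(cam,rc);return (o+d*(z-o[2])/d[2]).round(1)
def pix(cam,p):
    c=ctrl.calibration(cam);K=np.array(c["K"]);T=np.linalg.inv(np.array(c["extrinsics"]))
    q=K@(T[:3,:3]@np.array(p)+T[:3,3]);return q[:2]/q[2]
E
python3 - <<'E'
from h import *
Z=dict(drawer_front=34,green_a_top=90,green_b_top=90,start_pod=70,eject_pod=70,bottle_yellow=0,bottle_green=0,jar=70,tube_rack=0,analyser=0)
for cam in("scene","top"):
    im=ctrl.snapshot(cam);cv2.imwrite(f"pics/{cam}1.png",cv2.resize(im[:,:,::-1],(784,588)))
    for n,z in Z.items():
        for r in ctrl.spot_point(cam,n)[:3]:
            print(cam,n,round(r["p"],2),(np.array(r["centre"])*[420,560]).round(),at(cam,r["centre"],z))
    print(np.array(ctrl.calibration(cam)["extrinsics"])[:3,3])
print(ctrl.get_state()["time"])
E
```

```text
scene drawer_front 0.75 [201. 252.] [480.7  21.8  34. ]
scene drawer_front 0.56 [178. 326.] [601.2 228.7  34. ]
scene drawer_front 0.33 [223. 308.] [653.1   3.6  34. ]
scene green_a_top 0.66 [211. 309.] [667.9 -22.6  90. ]
scene green_b_top 0.57 [229. 312.] [704.7 -84.7  90. ]
scene start_pod 0.89 [229. 312.] [691.9 -58.   70. ]
scene eject_pod 0.83 [179. 324.] [621.7 164.9  70. ]
scene bottle_yellow 0.56 [183. 267.] [437.4 171.5   0. ]
scene bottle_green 0.75 [252. 242.] [ 547.7 -134.     0. ]
scene bottle_green 0.28 [197. 313.] [590.4 166.9   0. ]
scene jar 0.59 [199. 311.] [635.9  55.1  70. ]
scene jar 0.31 [222. 316.] [688.  -29.9  70. ]
scene tube_rack 0.76 [337. 246.] [ 692.  -340.7    0. ]
scene tube_rack 0.6 [244. 361.] [785.9  29.2   0. ]
scene tube_rack 0.58 [217. 394.] [821.1 183.6   0. ]
scene analyser 0.74 [224. 312.] [646.5  46.6   0. ]
[1011.75988207 -781.01647706  651.75064403]
top drawer_front 0.82 [269. 242.] [496.8  15.5  34. ]
top green_a_top 0.63 [174. 264.] [666.3 -28.   90. ]
top green_b_top 0.57 [157. 295.] [698.9 -83.6  90. ]
top start_pod 0.62 [169. 278.] [680.9 -52.8  70. ]
top eject_pod 0.65 [201. 159.] [620.5 166.   70. ]
top bottle_yellow 0.85 [301. 168.] [431.7 162.9   0. ]
top bottle_green 0.66 [240. 325.] [ 552.3 -145.8    0. ]
top jar 0.73 [195. 214.] [630.8  65.6  70. ]
top tube_rack 0.89 [173. 423.] [ 691.1 -348.7    0. ]
top tube_rack 0.75 [125. 242.] [791.5  24.8   0. ]
top tube_rack 0.64 [114. 164.] [815.8 187.    0. ]
top analyser 0.84 [198. 226.] [637.6  53.6   0. ]
[511.15342156 -59.9275353  760.49264825]
1.1
```

View pics/scene1.png

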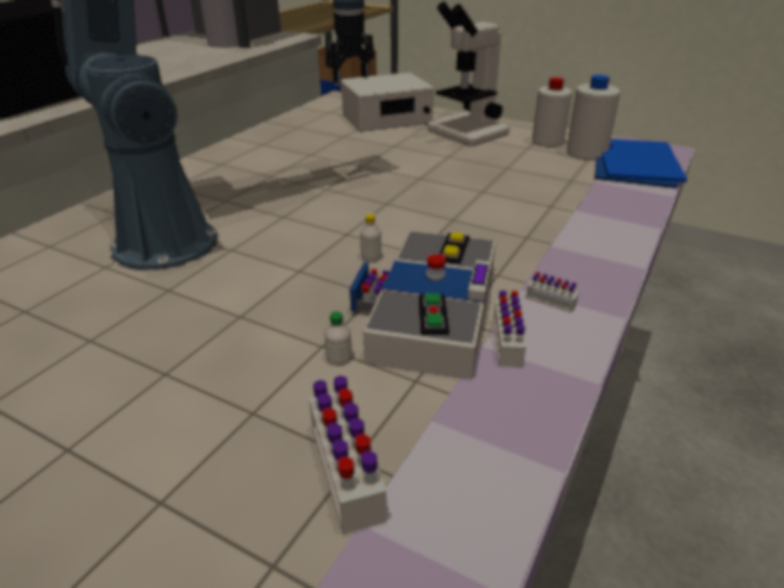

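View pics/top1.png

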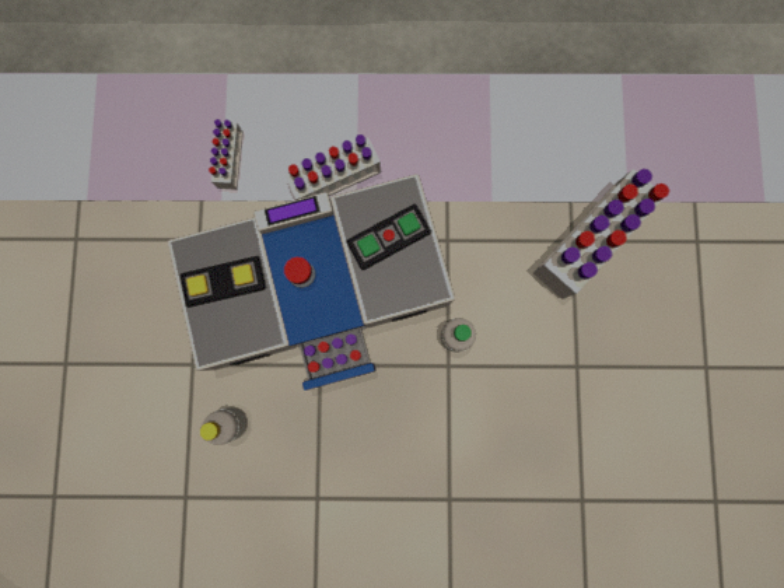

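The top view (784x588 px) shows the start pod on the right deck, with green keys at (369,245) and (410,223) and the red key between them. The drawer is partly out, its front at about (339,376). The rack that matches the listed size stands right behind the analyser. Next I'll refine the keys, the yaw and the tool pose.

```bash
python3 - <<'E'
from h import *
s=ctrl.get_state();print(s["ee_pos"],s["ee_rot"],s["finger_gap"],s["time"])
im=cv2.imread("pics/top1.png");hsv=cv2.cvtColor(im,cv2.COLOR_BGR2HSV)
def blobs(lo,hi,z,amin=150):
    m=cv2.inRange(hsv,lo,hi);n,_,st,c=cv2.connectedComponentsWithStats(m)
    for i in range(1,n):
        if st[i,4]>amin: print(st[i],c[i].round(1),at("top",[c[i][1]/588,c[i][0]/784],z))
print("green");blobs((50,100,50),(80,255,255),90)
print("red");blobs((0,150,80),(6,255,255),86,60)
C=[(170,240),(419,176),(452,299),(198,368)]
P=[at("top",[v/588,u/784],70) for u,v in C];print(P,np.mean(P,0))
for a,b in((0,1),(1,2),(2,3),(3,0)):
    d=P[b]-P[a];print(np.linalg.norm(d),np.degrees(np.arctan2(d[1],d[0])))
# drawer front top front edge corners z=60
for u,v in((303,388),(375,371)): print("drawer",at("top",[v/588,u/784],60))
E
```

```text
[149.93070924 555.13830845 231.30914211] [3.14154881e+00 3.92346475e-06 2.87778953e+00] 1.0003837851191242 1.1
green
[398 213  22  22 314] [408.6 223.6] [693.3 -77.6  90. ]
[358 235  21  22 301] [368.  245.3] [664.5 -25.3  90. ]
[454 325  17  15 196] [462.  332.2] [ 553.  -144.9   90. ]
red
[329 147   9  10  66] [333.4 151.6] [792.3  22.   86. ]
[349 153   9  10  69] [352.6 158. ] [783.5  -3.5  86. ]
[289 165   9  10  68] [293.  169.5] [767.5  75.   86. ]
[308 171  10  10  71] [312.2 175.9] [758.8  49.4  86. ]
[622 184  15  15 172] [629.3 191.2] [ 738.6 -366.7   86. ]
[653 184  15  14 155] [660.3 190.6] [ 739.5 -407.2   86. ]
[383 230  11  11  95] [388.3 234.9] [679.3 -51.3  86. ]
[579 231  15  16 180] [586.3 238.1] [ 675.6 -307.8   86. ]
[610 230  16  16 181] [617.8 237.3] [ 676.7 -348.5   86. ]
[286 258  25  25 474] [297.6 270.3] [632.3  65.3  86. ]
[318 342  11  10  86] [323.2 346.6] [534.4  30.3  86. ]
[350 350  11  10  79] [355.1 354.9] [524.1 -10.1  86. ]
[308 362  11  10  93] [313.1 366.6] [509.3  42.6  86. ]
[array([675.6, 239.5,  70. ]), array([764.7, -92.2,  70. ]), array([ 597.6, -134.9,   70. ]), array([506.8, 193.5,  70. ])] [636.175  51.475  70.   ]
343.45843998946947 -74.96434822478672
172.46941757888558 -165.6656374614838
340.7215872233516 105.45570030779363
174.9555372087434 15.243629675837974
drawer [481.6  59.   60. ]
drawer [503.8 -34.5  60. ]
```

```bash
for i in 1 2 3; do python3 -m pendant '{"dp":[[-0.567,-0.615,0],[-0.567,-0.615,0],[-0.567,-0.615,0],[-0.567,-0.615,0],[-0.567,-0.615,0]],"rot":[[0,0,0],[0,0,0],[0,0,0],[0,0,0],[0,0,0]],"claw":[-1,-1,-1,-1,-1]}' 20; done
python3 -m pendant '{"dp":[[0,0,0],[0,0,0],[0,0,0],[0,0,0]],"rot":[[0,0,-0.94],[0,0,-0.94],[0,0,-0.94],[0,0,-0.94]],"claw":[-1,-1,-1,-1]}'
python3 -m pendant '{"dp":[[0,0,0],[0,0,0],[0,0,0],[0,0,0]],"rot":[[0,0,-0.94],[0,0,-0.94],[0,0,-0.94],[0,0,0]],"claw":[-1,-1,-1,-1]}'
```

```text
time: 1.6
ee_pos: [247.1, 368.4, 231.4]
ee_rot: [3.141, 0.0, 2.878]
wrist_force: [0.8, -1.0, 0.6]
finger_gap: 0.143
time: 2.1
ee_pos: [344.0, 182.9, 231.6]
ee_rot: [3.141, 0.001, 2.878]
wrist_force: [1.7, -0.0, -0.5]
finger_gap: -0.002
time: 2.6
ee_pos: [440.8, -2.9, 231.6]
ee_rot: [3.141, 0.001, 2.877]
wrist_force: [1.3, 1.4, 0.4]
finger_gap: 0.003
time: 3.0
ee_pos: [440.2, -1.3, 231.3]
ee_rot: [-3.142, 0.0, -3.102]
wrist_force: [-0.1, -0.1, 0.3]
finger_gap: -0.004
time: 3.4
ee_pos: [440.2, -1.1, 231.4]
ee_rot: [-3.141, 0.0, -2.878]
wrist_force: [0.1, 0.3, 0.1]
finger_gap: -0.001
```

```bash
python3 -m pendant '{"dp":[[0,0,0.8],[0,0,0.8],[0,0,0.8],[0,0,0.8],[0,0,0.7]],"rot":[[0,0,0],[0,0,0],[0,0,0],[0,0,0],[0,0,0]],"claw":[-1,-1,-1,-1,-1]}'
python3 -m pendant '{"dp":[[-0.3,0,0],[-0.3,0,0],[-0.1,0,0],[0,0,0]],"rot":[[0,0,0],[0,0,0],[0,0,0],[0,0,0]],"claw":[-1,-1,-1,-1]}'
python3 - <<'E'
from h import *
im=ctrl.snapshot("scene");cv2.imwrite("pics/s2.png",cv2.resize(im[120:300,180:420,::-1],(800,600)))
E
```

```text
time: 3.9
ee_pos: [439.8, -0.9, 34.7]
ee_rot: [3.142, -0.0, -2.881]
wrist_force: [1.5, 0.0, 0.5]
finger_gap: 0.001
time: 4.3
ee_pos: [474.6, 8.0, 36.5]
ee_rot: [-3.141, 0.001, -2.88]
wrist_force: [1.1, 0.5, -0.6]
finger_gap: -0.001
```

View pics/s2.png

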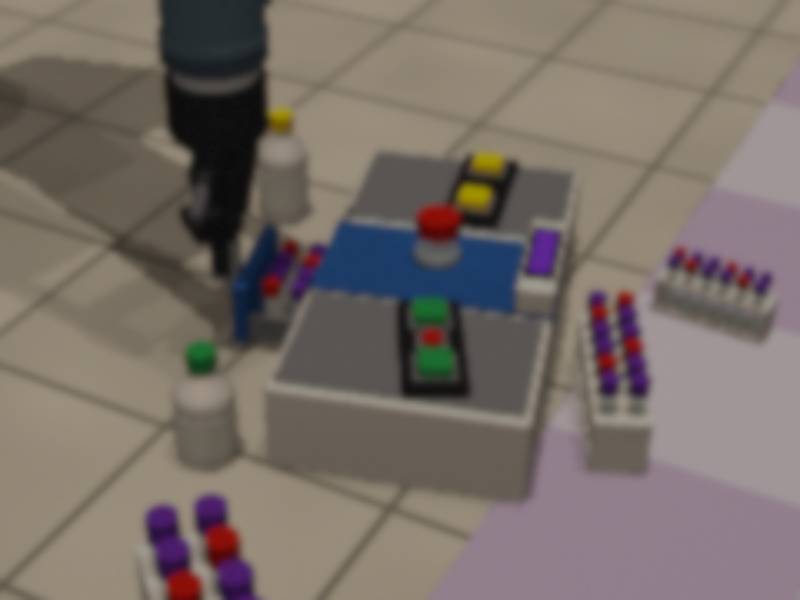

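The closed fingertips, at about (220,270) in the crop, stand just in front of the blue drawer panel, and the bottles are clear. Now I'll push.

```bash
python3 -m pendant '{"dp":[[-0.2,0,0],[-0.2,0,0],[-0.2,0,0],[-0.2,0,0],[0,0,0]],"rot":[[0,0,0],[0,0,0],[0,0,0],[0,0,0],[0,0,0]],"claw":[-1,-1,-1,-1,-1]}'
python3 -m pendant '{"dp":[[-0.06,0,0],[-0.06,0,0],[0,0,0]],"rot":[[0,0,0],[0,0,0],[0,0,0]],"claw":[-1,-1,-1]}'
python3 -m pendant '{"dp":[[-0.06,0,0],[0,0,0]],"rot":[[0,0,0],[0,0,0]],"claw":[-1,-1]}'
```

```text
time: 4.85
ee_pos: [514.7, 18.5, 36.7]
ee_rot: [-3.14, 0.002, -2.879]
wrist_force: [0.2, -0.9, 0.6]
finger_gap: 0.002
time: 5.15
ee_pos: [518.9, 19.9, 36.4]
ee_rot: [-3.141, 0.001, -2.879]
wrist_force: [-0.5, -1.3, -0.2]
finger_gap: -0.002
time: 5.35
ee_pos: [521.6, 20.7, 36.3]
ee_rot: [-3.141, 0.0, -2.879]
wrist_force: [-0.3, -0.3, 0.2]
finger_gap: -0.002
```

```bash
for i in 1 2 3; do python3 -m pendant '{"dp":[[-0.06,0,0],[0,0,0]],"rot":[[0,0,0],[0,0,0]],"claw":[-1,-1]}' | grep -E "pos|force"; done
```

```text
ee_pos: [524.5, 21.6, 36.3]
wrist_force: [-0.9, -1.0, -0.2]
ee_pos: [527.4, 22.4, 36.3]
wrist_force: [-0.4, -0.0, -0.5]
ee_pos: [529.1, 23.0, 36.1]
wrist_force: [-5.2, -1.1, 4.0]
```

Force is rising at the predicted home position. I'll press on a little to confirm the stop.

```bash
for i in 1 2; do python3 -m pendant '{"dp":[[-0.05,0,0],[0,0,0]],"rot":[[0,0,0],[0,0,0]],"claw":[-1,-1]}' | grep -E "pos|force"; done
```

```text
ee_pos: [529.0, 23.1, 35.9]
wrist_force: [-16.0, -5.8, 12.8]
ee_pos: [529.0, 23.3, 35.6]
wrist_force: [-24.9, -8.7, 20.0]
```

```bash
python3 -m pendant '{"dp":[[0.2,0,0],[0.5,0,0],[0.5,0,0],[0,0,0]],"rot":[[0,0,0],[0,0,0],[0,0,0],[0,0,0]],"claw":[-1,-1,-1,-1]}'
python3 -m pendant '{"dp":[[0,0,-0.8],[0,0,-0.8],[0,0,-0.9],[0,0,0]],"rot":[[0,0,0],[0,0,-1],[0,0,-1],[0,0,-1]],"claw":[0.07,0.07,0.07,0.07]}'
python3 - <<'E'
from h import *
for cam in("top","scene"):
    im=ctrl.snapshot(cam)
    if cam=="top":cv2.imwrite("pics/t3.png",cv2.resize(im[90:330,90:390,::-1],(750,600)))
    for r in ctrl.spot_point(cam,"drawer_front")[:2]: print(cam,r["p"],at(cam,r["centre"],34))
print(ctrl.get_state()["ee_pos"],ctrl.get_state()["ee_rot"],ctrl.get_state()["finger_gap"])
E
```

```text
time: 6.75
ee_pos: [474.4, 9.0, 35.7]
ee_rot: [3.14, -0.002, -2.88]
wrist_force: [0.8, -0.1, -0.0]
finger_gap: -0.004
time: 7.15
ee_pos: [482.6, 8.0, 168.5]
ee_rot: [-3.132, 0.011, -2.635]
wrist_force: [1.2, -0.1, -0.7]
finger_gap: 0.533
top 0.94 [541.9  22.8  34. ]
scene 0.55 [536.4  23.9  34. ]
[476.99789825   9.02321502 160.91749071] [ 3.14132047e+00  4.77708307e-05 -2.64104552e+00] 0.5368073566152669
```

View pics/t3.png

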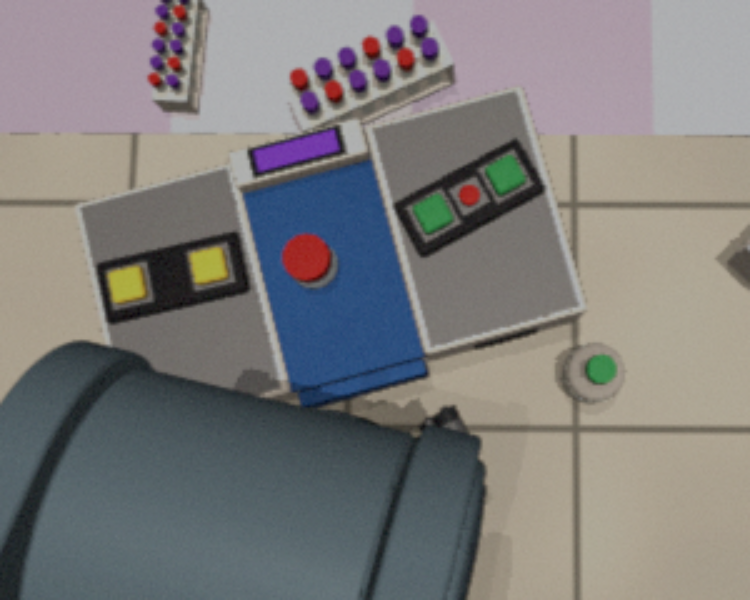

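The drawer panel is flush in its home position (crop (363,383)), agreeing with the firm stop and the networks. Now to hover above the start pod, whose keys are at crop (433,213) and (506,172).

```bash
python3 -m pendant '{"dp":[[-0.593,-0.6,0],[-0.593,-0.6,0],[-0.593,-0.6,0],[-0.593,-0.6,0],[-0.593,-0.6,0]],"rot":[[0,0,0],[0,0,0],[0,0,0],[0,0,0],[0,0,0]],"claw":[0.07,0.07,0.07,0.07,0.07]}'
python3 -m pendant '{"dp":[[0,0,0.5],[0,0,0.4],[0,0,0]],"rot":[[0,0,0],[0,0,0],[0,0,0]],"claw":[0.07,0.07,0.07]}'
python3 - <<'E'
from h import *
im=ctrl.snapshot("scene");cv2.imwrite("pics/s4.png",cv2.resize(im[150:270,260:420,::-1],(800,600),interpolation=cv2.INTER_CUBIC))
s=ctrl.get_state();print(s["ee_pos"],s["ee_rot"],s["finger_gap"],s["wrist_force"])
y=s["ee_rot"][2];t=np.array([np.sin(y),-np.cos(y),0])
for k in(-30,30):print(pix("scene",np.array([679,-51.4,90])+k*t),pix("scene",np.array(s["ee_pos"])+k*t))
E
```

```text
time: 7.85
ee_pos: [679.9, -51.4, 158.9]
ee_rot: [3.139, -0.002, -2.641]
wrist_force: [0.4, 0.2, 0.6]
finger_gap: 0.537
time: 8.15
ee_pos: [675.8, -50.4, 110.0]
ee_rot: [3.135, -0.007, -2.641]
wrist_force: [-1.0, 0.5, -0.3]
finger_gap: 0.537
[676.92393041 -50.62371211 112.48491492] [ 3.13686335 -0.0048833  -2.64029791] 0.536916442859134 [-0.6745147   0.32621154  0.92624845]
[308.93318697 226.36085019] [308.60101594 217.59298445]
[307.63743004 211.15122286] [307.3071683  202.64960587]
```

View pics/s4.png

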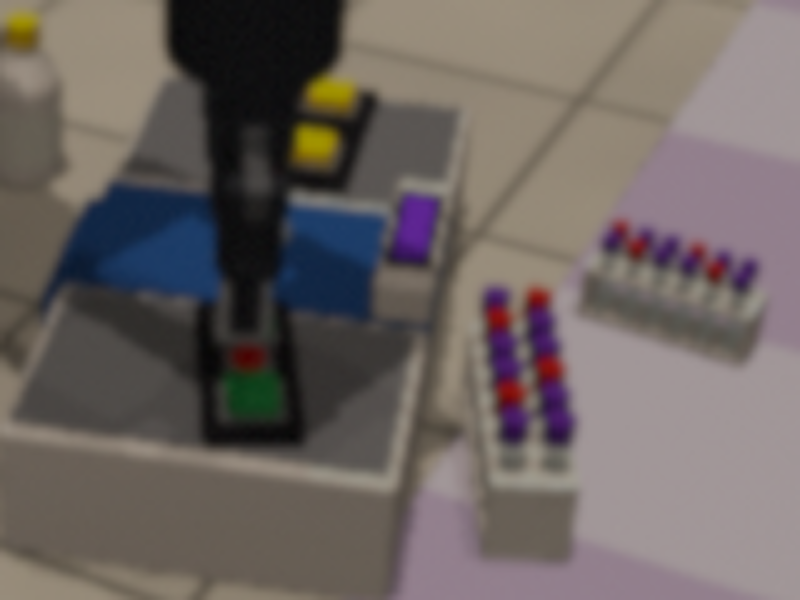

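The near finger hangs over the far side of key b, and the key shows at crop (255,393) against a predicted (245,382). That's about 2 px off, so I'll combine both cameras' first pictures.

```bash
python3 - <<'E'
from h import *
from scipy.optimize import least_squares
def cen(f,lo,hi,boxes,amin):
    hsv=cv2.cvtColor(cv2.imread(f),cv2.COLOR_BGR2HSV);m=cv2.inRange(hsv,lo,hi);n,_,st,c=cv2.connectedComponentsWithStats(m)
    return [(st[i],c[i]/1.4) for i in range(1,n) if st[i,4]>amin and boxes[0]<c[i][0]<boxes[1] and boxes[2]<c[i][1]<boxes[3]]
S=cen("pics/scene1.png",(45,100,40),(85,255,255),(410,460,280,340),30)
for s,c in S: print("scene",s,c.round(1),at("scene",[c[1]/420,c[0]/560],90),at("scene",[c[1]/420,c[0]/560],88))
for s,c in cen("pics/scene1.png",(0,130,60),(6,255,255),(420,445,300,320),10): print("red",s,c,at("scene",[c[1]/420,c[0]/560],86))
for n in("green_a_top",):
  print([ (r["p"].__round__(2),at("top",r["centre"],90)) for r in ctrl.spot_point("top","green_b_top")])
p=np.array([693,-77.6,90.])
for d in([10,0,0],[0,10,0]): print(pix("scene",p+d)-pix("scene",p))
s=ctrl.get_state();print(s["ee_pos"],s["ee_rot"])
E
```

```text
scene [424 293  16  11 150] [308.7 212.8] [669.7 -29.9  90. ] [668.4 -27.2  88. ]
scene [427 314  16  12 169] [310.2 228.1] [698.7 -82.   90. ] [697.6 -79.5  88. ]
red [429 306   9   6  51] [309.34173669 220.39215686] [681.9 -51.5  86. ]
[(0.63, array([700.8, -77.7,  90. ]))]
[4.09155958 1.29283151]
[ 1.96020804 -2.31661397]
[678.17646813 -50.87714011 114.68297435] [ 3.13938540e+00 -2.20227789e-03 -2.63991911e+00]
```

```bash
python3 -m pendant '{"dp":[[-0.04,-0.055,0],[0,0,0.2],[0,0,0.2],[0,0,0],[0,0,0]],"rot":[[0,0,0],[0,0,0],[0,0,0],[0,0,0],[0,0,0]],"claw":[0.07,0.07,0.07,0.07,0.07]}'
python3 -m pendant '{"dp":[[0,0,0],[0,0,0],[0,0,0]],"rot":[[0,0,0],[0,0,0],[0,0,0]],"claw":[0.07,0.07,0.07]}'
```

```text
time: 8.75
ee_pos: [681.6, -52.5, 95.7]
ee_rot: [3.141, -0.001, -2.639]
wrist_force: [-0.5, -0.6, 0.2]
finger_gap: 0.535
time: 9.05
ee_pos: [682.4, -52.7, 96.7]
ee_rot: [-3.141, 0.0, -2.639]
wrist_force: [-0.4, -1.4, -0.1]
finger_gap: 0.535
```

```bash
for i in 1 2 3; do python3 -m pendant '{"dp":[[0,0,0.07],[0,0,0],[0,0,0]],"rot":[[0,0,0],[0,0,0],[0,0,0]],"claw":[0.07,0.07,0.07]}' | grep -E "pos|force"; done
python3 - <<'E'
from h import *
im=ctrl.snapshot("scene");cv2.imwrite("pics/s5.png",cv2.resize(im[180:255,270:370,::-1],(800,600),interpolation=cv2.INTER_CUBIC))
E
```

```text
ee_pos: [681.9, -52.6, 92.5]
wrist_force: [0.4, 1.0, -0.3]
ee_pos: [682.0, -52.6, 89.0]
wrist_force: [-0.9, 0.8, -0.0]
ee_pos: [682.5, -52.8, 86.4]
wrist_force: [0.1, -0.2, 3.6]
```

View pics/s5.png

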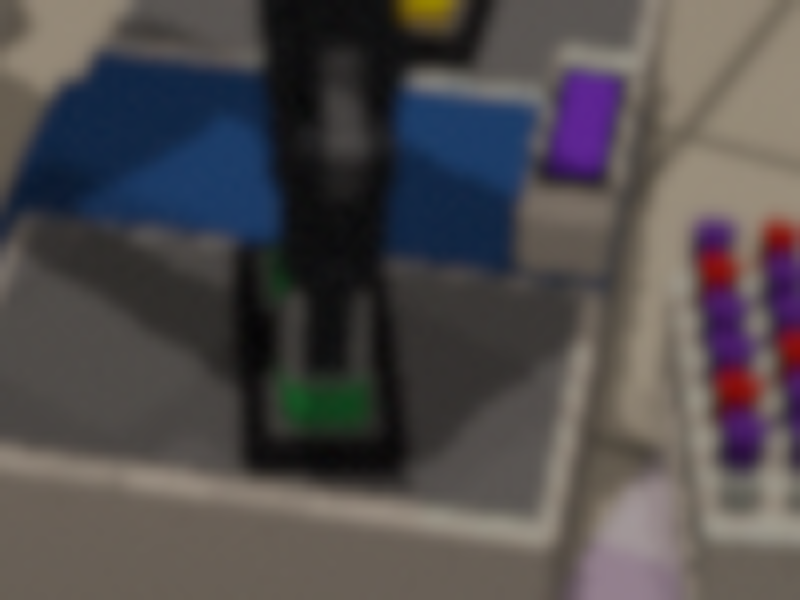

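Both fingertips are on the keys, with the near one on green key b (crop (330,375)), and the force has begun to rise to 3.6 N. Next I'll press down.

```bash
for i in 1 2 3; do python3 -m pendant '{"dp":[[0,0,0.06],[0,0,0]],"rot":[[0,0,0],[0,0,0]],"claw":[0.07,0.07]}' | grep -E "time|pos|force"; python3 -c "
from workcell import ctrl;print(ctrl.get_state()['torque'])"; done
```

```text
time: 10.2
ee_pos: [682.6, -52.7, 83.2]
wrist_force: [-0.9, 0.2, 5.8]
[ 0.00818243  0.06433349 -0.02192088]
time: 10.4
ee_pos: [682.7, -52.8, 81.7]
wrist_force: [-4.7, 0.7, 13.2]
[ 0.15019916  0.78224831 -0.00548685]
time: 10.6
ee_pos: [682.8, -52.8, 81.5]
wrist_force: [-12.6, 1.1, 28.1]
[ 0.36421326  2.13454186 -0.06442554]
```

Bottomed: 28 N at an unchanged height, and the moment shows the load shared between both fingers to within about 5 mm of the centre. Now hold.

```bash
for i in 1 2 3 4 5 6; do python3 -m pendant '{"dp":[[0,0,0],[0,0,0],[0,0,0],[0,0,0],[0,0,0]],"rot":[[0,0,0],[0,0,0],[0,0,0],[0,0,0],[0,0,0]],"claw":[0.07,0.07,0.07,0.07,0.07]}' | grep -E "time|pos|force"; done; python3 - <<'E'
from h import *
print(ctrl.get_state()["torque"])
for c in("scene","top"):
    im=ctrl.snapshot(c)
    cv2.imwrite(f"pics/h_{c}.png",cv2.resize(im[180:255,270:370,::-1],(800,600),interpolation=cv2.INTER_CUBIC))
E
```

```text
time: 11.1
ee_pos: [682.8, -52.9, 81.5]
wrist_force: [-11.6, 2.2, 27.4]
time: 11.6
ee_pos: [682.8, -52.8, 81.5]
wrist_force: [-12.7, 2.3, 27.7]
time: 12.1
ee_pos: [682.8, -52.8, 81.5]
wrist_force: [-11.8, 2.8, 26.9]
time: 12.6
ee_pos: [682.8, -52.9, 81.5]
wrist_force: [-11.9, 1.4, 27.6]
time: 13.1
ee_pos: [682.8, -52.8, 81.5]
wrist_force: [-12.1, 1.8, 28.2]
time: 13.6
ee_pos: [682.8, -52.8, 81.5]
wrist_force: [-12.3, 1.9, 27.7]
[ 0.36403262  2.09204695 -0.0460363 ]
```

View pics/h_scene.png

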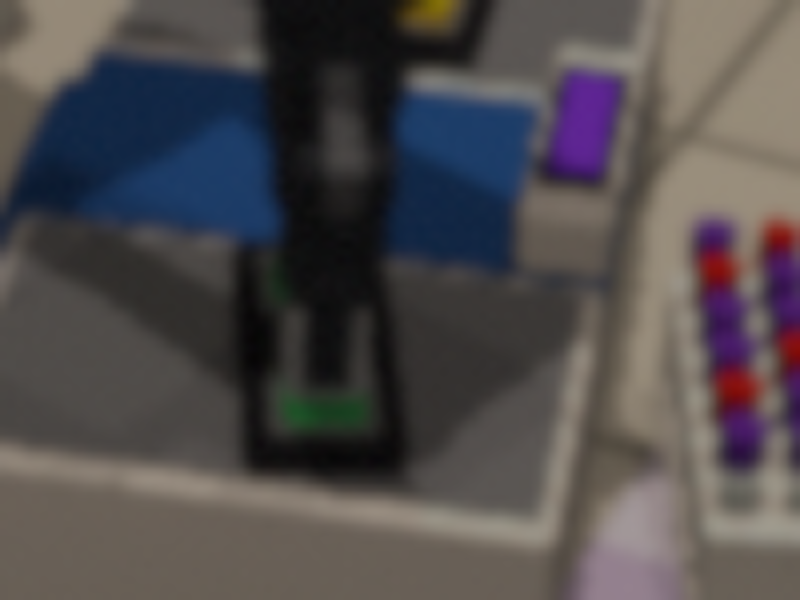

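Key b is visibly lowered, the load is shared and steady, and the hold has lasted 3 s. Now I'll lift straight up and move clear.

```bash
python3 -m pendant '{"dp":[[0,0,-0.2],[0,0,-0.4],[0,0,-0.8],[0,0,-0.8],[0,0,-0.4]],"rot":[[0,0,0],[0,0,0],[0,0,0],[0,0,0],[0,0,0]],"claw":[0.07,0.07,0.07,0.07,0.07]}'
python3 -m pendant '{"dp":[[0.7,0.4,0],[0.7,0.4,0],[0.7,0.4,0],[0.7,0.4,0],[0,0,0]],"rot":[[0,0,0],[0,0,0],[0,0,0],[0,0,0],[0,0,0]],"claw":[0.07,0.07,0.07,0.07,0.07]}'
python3 -m pendant '{"dp":[[0.7,0.4,0],[0.7,0.4,0],[0,0,0],[0,0,0],[0,0,0]],"rot":[[0,0,0],[0,0,0],[0,0,0],[0,0,0],[0,0,0]],"claw":[0.07,0.07,0.07,0.07,0.07]}'
python3 - <<'E'
from h import *
a=ctrl.snapshot("top");b=ctrl.snapshot("scene")
for cam in("top","scene"):print([(round(r["p"],2),at(cam,r["centre"],34)) for r in ctrl.spot_point(cam,"drawer_front")[:2]])
ims=[cv2.resize(a[90:300,90:350,::-1],(400,323)),cv2.resize(b[140:280,220:400,::-1],(400,323))]
cv2.imwrite("pics/end.png",np.hstack(ims))
E
```

```text
time: 14.2
ee_pos: [683.4, -53.0, 210.5]
ee_rot: [-3.139, 0.003, -2.639]
wrist_force: [0.4, -0.0, 1.1]
finger_gap: 0.535
time: 14.7
ee_pos: [515.3, -48.7, 204.6]
ee_rot: [3.137, -0.005, -2.639]
wrist_force: [0.8, -0.1, -0.9]
finger_gap: 0.537
time: 15.2
ee_pos: [441.5, -49.0, 207.3]
ee_rot: [-3.14, 0.001, -2.639]
wrist_force: [0.3, 0.1, -0.3]
finger_gap: 0.532
[(0.91, array([541.3,  29.8,  34. ]))]
[(0.44, array([536.5,  26.7,  34. ]))]
```

View pics/end.png

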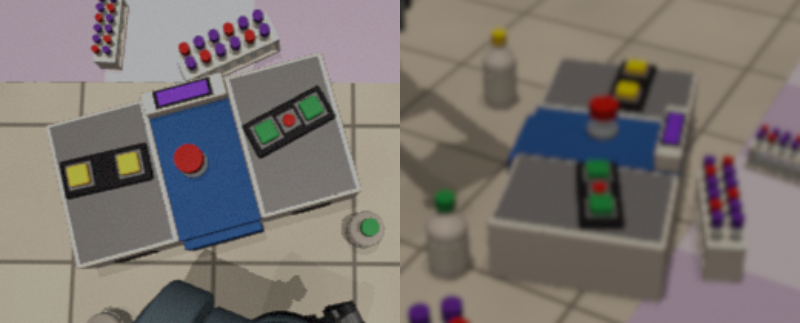

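Both views show the drawer home, the green keys up (right view (598,168) and (600,203)), and the bottles, jar and rack standing where they were. I'll hand in.

```bash
python3 -c "
from workcell import ctrl
print(ctrl.job_done(),ctrl.get_state()['time'])"
```

```text
the job is handed in; nothing more can be done
the job is handed in; nothing more can be done
```

The drawer is home and both green start keys were pressed and held together. The job was handed in at about 15 s on the robot's clock, well under the 51 s limit; no verdict was reported.

- **Drawer:** I pushed it home with the closed fingers until it met a firm stop at about 26 N, within about 2 mm of where home was predicted. The last network readings put the drawer front at (541, 30) and (537, 27) mm, against an expected home of (538, 26).
- **Green keys:** One fingertip pressed each key. The tool bottomed out at about 28 N at a constant height and held for 3 s. The moment reading showed the load shared between the two fingers. Key b was visibly down, but key a was mostly hidden by the gripper, so its travel rests on the force and moment readings only.
- **Afterwards:** The final pictures show both green keys back up. The bottles, jar and tube rack look unmoved. The fingers never went near the yellow keys and straddled the red one; the key travels could not be read directly.
- **Disagreement:** The two cameras placed the start pod about 3–5 mm apart. I used a position between the two, and both fingertips landed on the keys.

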